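Guard the tin roller and hold its dead-man paddle at inching speed

TASK

Get the tin roller inching: take the longer of the two saddle guards by its grip block, hang it astride the roller's square rail between the posts and let go, and only then press the spring-loaded dead-man paddle on the control box down with the fingers until it lies level, like the index finger beside it. Never press it right down (that is full speed); keep it level for at least three seconds and finish while still holding it there, because the program ends holding: do not let go of the paddle. Leave the short guard and everything else on the bench where it is.

Things in the scene. Friction and masses are not known exactly. Their poses are not given: they have to be found in the camera images.
- guard_long: Guard to hang: aluminium inverted U, 140 mm long (y), 40 mm wide (x), 69 mm high; walls and bridge 4 mm, inside gap 32 mm wide, 65 mm deep, open below and at the ends. On its bridge a black grip block 22 (x) by 50 (y) mm, 69 to 101 mm high, to take from above. Origin: centre of the underside. Stands upright on the table, left or right of the roller; 0.17 to 0.33 kg.
- guard_short: The guard to leave alone: same section and grip block, but only 80 mm long. Origin: centre of the underside. Stands on the table in front of the roller.
- roller: Tin roller, fixed grey machine, base 260 (x) by 250 (y) by 30 mm high, with a closed tin lying along y on two rollers (tin 100 mm across, axis 40 mm behind the origin, top 155 mm above the table, nearest surface 91 mm behind the rail). The rail stands on its -x side. Origin: on the table near the middle of the base; yaw varies.
- rail_mid (a point): Middle of the top face of the roller's rail: square bar 18 by 18 mm along this point's y, top 140 mm above the table, between two posts whose inner faces are 96 mm either side of this point. x is level across the bar, z up. Hung, the guard's bridge rests on this face and its origin is 65 mm below this point.
- control_box: Fixed control box carrying the paddle, on the other side of the roller from the long guard. Foot 230 by 90 mm, box 87 mm high at its +x end. Origin: on the table right under the middle of the level paddle's tread. Hinge axis along y, 120 mm to +x of the origin, 110 mm up; the paddle points to -x. A 50 mm steel index finger on the +y cheek marks level.
- tread_top (a point): Middle of the top face of the paddle's black rubber tread (50 mm along the paddle, 44 wide, 14 thick), 120 mm from the hinge axis. Moves with the paddle: 163 mm above the table when released, 117 mm when level. Its axes match the control box's at joint value 0 and turn with the paddle.
- paddle (a joint): Dead-man paddle angle, rad: 0 = released, free end sloping up by 0.4; 0.4 = level (wanted); 0.8 = right down on its stop (full speed, not allowed). Grows as the tread is pressed down. Springs back when let go; about 3 N at the tread starts it, about 6 N holds it level.
- mouse: Bystander: black computer mouse, 100 x 58 x 34 mm, origin under its centre.
- tape_roll: Bystander: roll of masking tape lying flat, 90 mm diameter, 25 mm high, origin under its centre.
- tin_a: Bystander: upright tin, 100 mm diameter, 120 mm high, origin under its centre.
- tin_b: Bystander: upright tin, 74 mm diameter, 90 mm high, origin under its centre.
- brush: Bystander: brush lying flat on the table, about 200 mm long along its x.
Things that resemble listed ones, but are neither listed nor needed, are in the scene too. Leave any red look-alike of the guard_long alone.

How it is judged:
On the way, in this order (a step that is already met when the one before it is completed fails the run):
1. the long guard hangs astride the rail between the posts, let go and at rest (z of guard_long in the frame of rail_mid between -0.071 and -0.059 m and x of guard_long in the frame of rail_mid between -0.013 and 0.013 m and y of guard_long in the frame of rail_mid between -0.035 and 0.035 m and angle between guard_long's own z axis and vertical below 0.12 rad and contact force between guard_long and roller above 0.8 N and contact force between the fingers and guard_long below 0.1 N and linear speed of guard_long below 0.02 m/s), for 0.3 s.
2. the fingers hold the paddle level for at least two and a half seconds, guard still hung (value of joint paddle between 0.31 and 0.49 rad and contact force between the fingers and control_box above 1 N and z of guard_long in the frame of rail_mid between -0.071 and -0.059 m and x of guard_long in the frame of rail_mid between -0.013 and 0.013 m and y of guard_long in the frame of rail_mid between -0.035 and 0.035 m and angle between guard_long's own z axis and vertical below 0.12 rad), for 2.5 s.
At the end, for the whole second after the job is handed in: The long guard hangs free and still on the rail, bridge on the bar (6 mm), within 35 mm of the rail's middle, within 0.12 rad of upright, not touched by the fingers; the fingers press the paddle with over 1 N and keep it still within 0.09 rad of level (0.31 to 0.49) (all of step 2 and contact force between guard_long and roller above 0.8 N and contact force between the fingers and guard_long below 0.1 N and linear speed of guard_long below 0.02 m/s and velocity of joint paddle between -0.1 and 0.1 rad/s); the arm keeps its last pose, push and grip.
It fails at once if the paddle is pressed while the long guard is not hung on the rail (value of joint paddle above 0.12 rad and not (z of guard_long in the frame of rail_mid between -0.071 and -0.059 m and x of guard_long in the frame of rail_mid between -0.013 and 0.013 m and y of guard_long in the frame of rail_mid between -0.035 and 0.035 m and angle between guard_long's own z axis and vertical below 0.12 rad)).
It fails at once if the paddle is pressed far past level, towards full speed (value of joint paddle above 0.66 rad).
It fails at once if a bystander is moved more than 30 mm or knocked over (distance of any of guard_short, mouse, tape_roll, tin_a, tin_b, brush from where it was at the start of the episode above 0.03 m or angle between any of guard_short, mouse, tape_roll, tin_a, tin_b's own z axis and vertical above 0.5 rad).
It also fails if it takes over 61 s, if anything falls off the work surface, if the arm or the gripper's body presses on something with over 40 N, if the wrist force passes 120 N, or if a joint passes its speed limit or range.

ROBOT

A 6-joint arm with a two-finger parallel gripper is mounted at the origin on the work surface. World frame = base frame: x ahead of the robot, y to its left, z up, the work surface at z = 0. Lengths are in m, angles in rad, forces in N, time in s.
With the tool pointing down it reaches from about 0.375 to 0.825 m from the base axis. Payload 5.5 kg.
Tool frame: the origin (TCP) lies at the centre of the arm's flange, where the gripper is bolted on; the fingertips stand 173 mm ahead of it and the grasp point (between the pads) lies 155 mm ahead of it (robot.tcp_to_grasp is the distance from the TCP to the grasp point, in m); z points along the fingers, y is the line along which they close (so a half turn about z gives the same grasp; the last joint's range is limited). The gripper opens to 85 mm and grips with 20 to 120 N. Pads are 22 mm wide; open, the fingers measure 114 mm over their backs; the gripper's body (76 mm by 85 mm) begins 54 mm behind the grasp point. The pads swing forward as they close: fully open they stand 13 mm farther back than shut.
Start: joints at [-1.286, 0.314, -0.047, 1.21, 0, 1.571], TCP at [0.169, -0.576, 0.405] pointing down, gripper open.
Joint ranges: [-2.67, 2.67], [-0.69, 1.73], [-1.03, 1.25], [-2.08, 2.16], [-1.42, 1.45], [-3.14, 3.14]. Speed limits (rad/s): [2.39, 2.39, 3.01, 3.14, 3.14, 3.14].

INTERFACE

Orientations are given as a unit quaternion [x, y, z, w].
In Python, from workcell import robot gives the robot as it stands. The module is installed in compiled form; this text tells all that it offers.
- The arm moves only by the shell command python3 -m inch 'ROWS' [FORCE]. ROWS is JSON, a list of rows, each an object with "angular": the turn, a rotation vector about the tool's x, y, z in degrees, a list of three; "travel": the shift along the tool's x, y, z in m, a list of three; "jaw": the opening, from 0 (shut) to 1 (fully open). A call has 1 to 5 rows; each row shifts and turns the commanded pose from where the row before left it, along the tool's axes as they then stand; what a row does not reach is not made up. A row lasts 1/12 s, in which the tool goes at most 41.7 mm and 7.16 degrees, less where a joint would pass 70% of its speed; a pose out of reach is approached as far as the arm can. A call with a gripper value outside its range is refused whole. The fingers move at their own pace and stop on an object; FORCE is the grip in N (left out, the last holds). Time passes only in rows, so rows that do not move let the fingers close. It gives the time, the measured TCP pose, the force, the opening and the grip force at its end, in the units of the state.
- robot.read_state(): the state, without advancing time (a new reading comes with each control period).
- robot.get_image(name): name is "scene" or "top" or "wrist"; returns a dict with "frame" (384x512x3 uint8, red, green, blue), "camera_matrix" (3x3 intrinsics, pixels), "k1" (the pictures are not rectified: a ray, as slopes to the right and down, at radius r is drawn at 1 + k1 r^2 times it, then the intrinsics apply), "position" and "rotation" of the camera in the world. Camera axes: x right, y down, z forward; pixel columns grow to the right and rows downward; lengths in m; the calibration is good to about 2 mm. A picture is of the moment at which its call begins. There is no depth.
- robot.close_job(): hands the job in; it is judged then, once.
The state is a dict: "t": time; "qpos": joint angles; "qd": joint speeds; "joint_efforts": joint torques, N m; "tool_pos": TCP position; "ee_rot": TCP orientation; "ft_force": force on the tool from outside, world axes, zero at the start; "torque": the same for the moment, N m; "opening": opening from 0.0 (shut) to 1.0 (fully open); "grip_force": force on a finger pad.
Only numpy, scipy, OpenCV 4.12 (cv2) and the standard library are available. Lean on these libraries where they do the work, as an engineer would, in place of code of your own. Each camera call takes 0.05 s, during which the arm holds its last target. There are 200 camera calls.

## Working session

There is one attempt and no reset: what is moved stays moved. The work goes in short steps, Python scripts to look and compute and a shell command to move; the robot and the scene stay as the last step left them, time stands still between calls to the robot, and variables do not carry over. Pictures are saved under pics/ and viewed, at most 10 in all, crops included, and the job is handed in when it is done.

```bash
mkdir -p pics; cat > h.py <<'E'
import numpy as np, cv2
from scipy.spatial.transform import Rotation as R
from workcell import robot
def shot(n,fn):
    im=robot.get_image(n); cv2.imwrite(f'pics/{fn}.png',im['frame'][:,:,::-1])
    np.savez(f'pics/{fn}.npz',**{k:np.array(v) for k,v in im.items()}); return im
def load(fn): return dict(np.load(f'pics/{fn}.npz'))
def Rm(im):
    r=np.array(im['rotation']); return r if r.shape==(3,3) else R.from_quat(r).as_matrix()
def ray(im,uv):
    uv=np.array(uv,float).reshape(-1,1,2)
    K=np.array(im['camera_matrix']); k=float(im['k1'])
    d=((uv[:,0]-K[:2,2])/[K[0,0],K[1,1]]); s=d.copy()
    for _ in range(30): s=d/(1+k*(s**2).sum(1,keepdims=True))
    return np.c_[s,np.ones(len(s))]@Rm(im).T
def onz(im,uv,z):
    d=ray(im,uv); p=np.array(im['position']); return p+d*((z-p[2])/d[:,2:])
def proj(im,P):
    q=(np.atleast_2d(P)-im['position'])@Rm(im); s=q[:,:2]/q[:,2:]
    s=s*(1+float(im['k1'])*(s**2).sum(1,keepdims=True)); K=np.array(im['camera_matrix'])
    return s*[K[0,0],K[1,1]]+K[:2,2]
E
python3 - <<'E'
from h import *
a=[]
for n in('scene','top','wrist'):
    im=shot(n,n+'0'); print(n,np.round(im['position'],3),np.round(Rm(im),2).tolist(),im['k1'],np.round(im['camera_matrix'],0).tolist())
    a.append(im['frame'][:,:,::-1])
s=robot.read_state();print(s)
E
```

```text
scene [1.135 0.289 1.344] [[-0.38, 0.79, -0.47], [0.92, 0.33, -0.19], [0.01, -0.51, -0.86]] -0.08884464758613068 [[463.0, 0.0, 250.0], [0.0, 463.0, 193.0], [0.0, 0.0, 1.0]]
top [ 0.317 -0.012  1.317] [[-0.01, -0.99, 0.12], [-1.0, 0.02, 0.03], [-0.03, -0.12, -0.99]] -0.08866540312330722 [[386.0, 0.0, 253.0], [0.0, 386.0, 190.0], [0.0, 0.0, 1.0]]
wrist [ 0.239 -0.555  0.373] [[0.28, -0.92, -0.28], [-0.96, -0.27, -0.08], [-0.0, 0.29, -0.96]] -0.08539779800128972 [[317.0, 0.0, 256.0], [0.0, 317.0, 190.0], [0.0, 0.0, 1.0]]
{'t': 0.15, 'qpos': array([-1.28600170e+00,  3.14085834e-01, -4.78317405e-02,  1.21019635e+00,
       -8.43671390e-06,  1.57078099e+00]), 'qd': array([-0.00052856, -0.0018162 ,  0.00103918, -0.00031676,  0.00029947,
        0.00037962]), 'joint_efforts': array([-1.11466870e-03, -5.40045977e+01,  3.40059543e+01,  1.32780906e-02,
       -4.22032781e-05,  1.56738963e-05]), 'tool_pos': array([ 0.168517  , -0.57563408,  0.40402687]), 'ee_rot': array([ 9.89877319e-01,  1.41924133e-01, -9.76652810e-05, -6.51534006e-04]), 'ft_force': array([ 0.10965681,  0.6309237 , -0.29474307]), 'torque': array([-0.03246242, -0.02574937,  0.04212114]), 'grip_force': 0.0, 'opening': 1.0007284928743554}
```

View pics/top0.png

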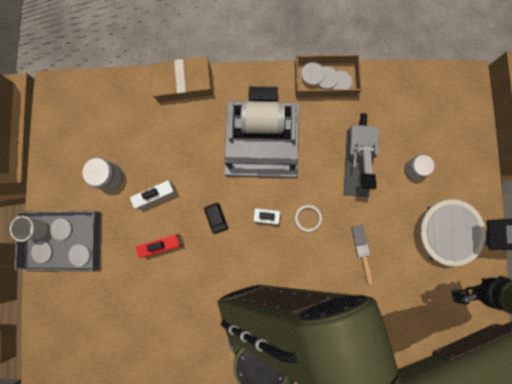

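View pics/scene0.png

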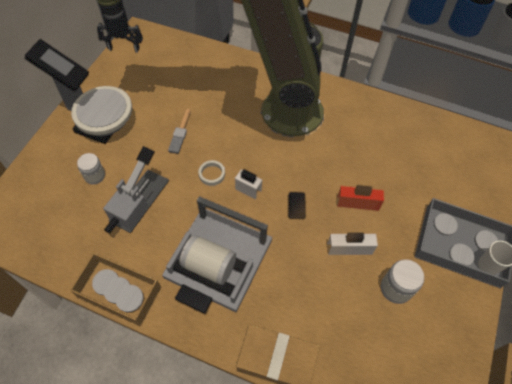

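The top view shows three things that could be the long guard:
- Silver guard at (152,194): long, with a black block on top.
- Red look-alike at (158,246).
- Short silver guard at (267,216), in front of the roller.

I choose (152,194). The roller is at (262,140) with its rail at about y=172. The control box is at (363,160) with the paddle tread at (369,181). I'll check these in one close crop.

```bash
python3 - <<'E'
from h import *
t=load('top0');f=t['frame'][:,:,::-1]
c=cv2.resize(f[165:265,120:220],(390,390),interpolation=cv2.INTER_CUBIC)
d=cv2.resize(f[95:195,300:400],(390,390),interpolation=cv2.INTER_CUBIC)
cv2.imwrite('pics/crop1.png',np.hstack([c,d]))
c=load('scene0');g=c['frame'][:,:,::-1]
# automatic masks: silver of the guard bridge & black block in both views
for n,im,b in(('top',t,(125,175,178,215)),('scene',c,(322,222,385,262))):
    x0,y0,x1,y1=b; hsv=cv2.cvtColor(im['frame'][y0:y1,x0:x1],cv2.COLOR_RGB2HSV)
    for nm,m in(('silver',(hsv[...,1]<60)&(hsv[...,2]>110)),('bright',(hsv[...,1]<60)&(hsv[...,2]>190)),('black',hsv[...,2]<60)):
        cs,_=cv2.findContours(m.astype(np.uint8),cv2.RETR_EXTERNAL,2)
        if cs:
            k=max(cs,key=cv2.contourArea);r=cv2.minAreaRect(k);print(n,nm,np.array(r[0])+[x0,y0],r[1:],(cv2.boxPoints(r)+[x0,y0]).round(1).tolist())
E
```

```text
top silver [151.45591354 194.11668205] ((13.582362174987793, 43.77518844604492), 65.69544982910156) [[128.7, 196.9], [168.6, 178.9], [174.2, 191.3], [134.3, 209.3]]
top bright [163.2319603  188.39690685] ((12.082619667053223, 14.925588607788086), 66.03751373291016) [[154.0, 185.9], [167.6, 179.8], [172.5, 190.9], [158.9, 196.9]]
top black [149.60344696 193.7413826 ] ((6.040096759796143, 13.918484687805176), 66.80140686035156) [[142.0, 193.7], [154.8, 188.2], [157.2, 193.8], [144.4, 199.3]]
scene silver [353.  243.5] ((19.0, 46.0), 90.0) [[330.0, 234.0], [376.0, 234.0], [376.0, 253.0], [330.0, 253.0]]
scene bright [354.  239.5] ((9.0, 44.0), 90.0) [[332.0, 235.0], [376.0, 235.0], [376.0, 244.0], [332.0, 244.0]]
scene black [358.28049469 238.47561264] ((6.090776443481445, 10.151294708251953), 51.34019088745117) [[352.4, 239.3], [360.3, 232.9], [364.1, 237.7], [356.2, 244.0]]
```

View pics/crop1.png

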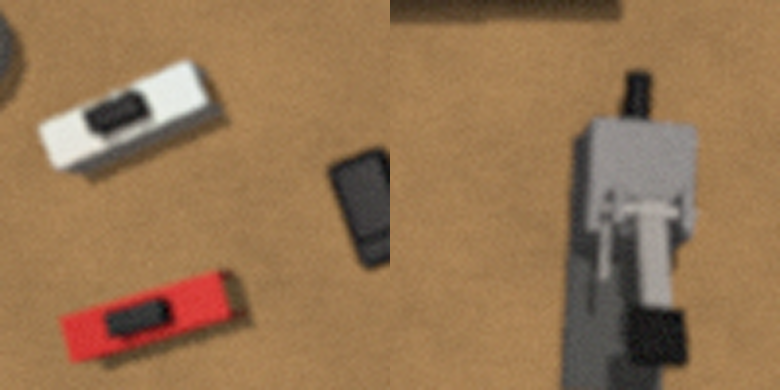

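The crop confirms it: the silver guard in the upper left is the long one, and the red one is the look-alike. The paddle arm runs from the box down to a black tread at top-image (368,181).

```bash
python3 - <<'E'
from h import *
t=load('top0');c=load('scene0')
print('block top',onz(t,[149.6,193.3],.101),'scene',onz(c,[357.5,236.5],.101))
e=onz(t,[[131.5,203.1],[171.4,185.1]],.069);d=e[0]-e[1];print('bridge',e,'len',np.linalg.norm(d),'yaw of long axis',np.degrees(np.arctan2(d[1],d[0])), e.mean(0))
r=onz(c,[[203,204],[265,238]],.14);d=r[0]-r[1];print('rail scene',r,np.degrees(np.arctan2(d[1],d[0])),r.mean(0))
print('tread',onz(t,[368.5,181],.163), onz(c,[147,156],.163))
s=robot.read_state()
Rt=R.from_quat(s['ee_rot']).as_matrix();print('toolR',Rt.round(3).tolist())
w=load('wrist0');print('cam in tool',(np.array(w['position'])-s['tool_pos'])@Rt,(Rt.T@Rm(w)).round(3).tolist())
# enlarge rail in top
f=t['frame'][:,:,::-1];cv2.imwrite('pics/crop2.png',np.hstack([cv2.resize(f[155:185,220:305],None,fx=4.6,fy=8,interpolation=cv2.INTER_CUBIC)[:240],cv2.resize(c['frame'][195:245,190:275,::-1],None,fx=4.6,fy=4.8,interpolation=cv2.INTER_CUBIC)]))
E
```

```text
block top [[0.45886664 0.35567536 0.101     ]] scene [[0.46571665 0.36789452 0.101     ]]
bridge [[0.43090479 0.42602773 0.069     ]
 [0.48871433 0.29247028 0.069     ]] len 0.1455319057760223 yaw of long axis 113.40508268785202 [0.45980956 0.35924901 0.069     ]
rail scene [[ 0.56142246 -0.09101149  0.14      ]
 [ 0.59365224  0.12052032  0.14      ]] -98.663170108107 [0.57753735 0.01475442 0.14      ]
tread [[ 0.47841509 -0.32876371  0.163     ]] [[ 0.48502874 -0.3194068   0.163     ]]
toolR [[0.96, 0.281, -0.0], [0.281, -0.96, 0.001], [-0.0, -0.001, -1.0]]
cam in tool [7.33258730e-02 3.07936977e-05 3.13897202e-02] [[0.0, -0.956, -0.292], [1.0, 0.0, -0.001], [0.001, -0.292, 0.956]]
```

```bash
A='x'
python3 -m inch '[{"angular":[0,0,-3.9],"travel":[0.04,-0.0014,0],"jaw":1},{"angular":[0,0,-3.9],"travel":[0.04,-0.0014,0],"jaw":1},{"angular":[0,0,-3.9],"travel":[0.04,-0.0014,0],"jaw":1},{"angular":[0,0,-3.9],"travel":[0.04,-0.0014,0],"jaw":1},{"angular":[0,0,-3.9],"travel":[0.04,-0.0014,0],"jaw":1}]' 30
python3 -m inch '[{"angular":[0,0,-3.9],"travel":[0.04,-0.0014,0],"jaw":1},{"angular":[0,0,-3.9],"travel":[0.04,-0.0014,0],"jaw":1},{"angular":[0,0,-3.9],"travel":[0.04,-0.0014,0],"jaw":1},{"angular":[0,0,-3.9],"travel":[0.04,-0.0014,0],"jaw":1},{"angular":[0,0,-3.9],"travel":[0.04,-0.0014,0],"jaw":1}]'
```

```text
t: 0.57
tool_pos: [0.3489, -0.4874, 0.4043]
ee_rot: [0.951, 0.309, -0.0, -0.0]
ft_force: [0.4, -1.0, 0.4]
opening: 1.001
grip_force: 0.0
t: 0.98
tool_pos: [0.488, -0.3443, 0.4043]
ee_rot: [0.885, 0.466, -0.0, -0.0]
ft_force: [1.0, -1.1, 0.3]
opening: 0.997
grip_force: 0.0
```

```bash
python3 -c "
from h import *
shot('wrist','wpad')"
python3 -m inch '[{"angular":[0,0,-3.9],"travel":[0.04,-0.0014,0],"jaw":1},{"angular":[0,0,-3.9],"travel":[0.04,-0.0014,0],"jaw":1},{"angular":[0,0,-3.9],"travel":[0.04,-0.0014,0],"jaw":1},{"angular":[0,0,-3.9],"travel":[0.04,-0.0014,0],"jaw":1},{"angular":[0,0,-3.9],"travel":[0.04,-0.0014,0],"jaw":1}]'
python3 -m inch '[{"angular":[0,0,-3.9],"travel":[0.04,-0.0014,0],"jaw":1},{"angular":[0,0,-3.9],"travel":[0.04,-0.0014,0],"jaw":1},{"angular":[0,0,-3.9],"travel":[0.04,-0.0014,0],"jaw":1},{"angular":[0,0,0],"travel":[0,0,0],"jaw":1}]'
python3 -c "
from h import *
shot('wrist','wrail')"
python3 -m inch '[{"angular":[0,0,-3.9],"travel":[0.04,-0.0014,0],"jaw":1},{"angular":[0,0,-3.9],"travel":[0.04,-0.0014,0],"jaw":1},{"angular":[0,0,-3.9],"travel":[0.04,-0.0014,0],"jaw":1},{"angular":[0,0,-3.9],"travel":[0.04,-0.0014,0],"jaw":1},{"angular":[0,0,-3.9],"travel":[0.04,-0.0014,0],"jaw":1}]'
python3 -m inch '[{"angular":[0,0,-3.9],"travel":[0.04,-0.0014,0],"jaw":1},{"angular":[0,0,-3.9],"travel":[0.04,-0.0014,0],"jaw":1},{"angular":[0,0,0],"travel":[0,0,0],"jaw":1}]'
```

```text
t: 1.45
tool_pos: [0.5712, -0.1635, 0.4043]
ee_rot: [0.793, 0.609, -0.0, -0.0]
ft_force: [0.8, 0.3, 0.2]
opening: 1.001
grip_force: 0.0
t: 1.78
tool_pos: [0.5902, -0.0409, 0.4044]
ee_rot: [0.725, 0.689, 0.001, -0.001]
ft_force: [0.3, -1.0, -0.0]
opening: 0.998
grip_force: 0.0
t: 2.25
tool_pos: [0.568, 0.1517, 0.4044]
ee_rot: [0.601, 0.799, -0.0, 0.0]
ft_force: [0.5, -0.4, -0.4]
opening: 0.997
grip_force: 0.0
t: 2.5
tool_pos: [0.5387, 0.2307, 0.4045]
ee_rot: [0.543, 0.84, 0.001, -0.001]
ft_force: [-0.2, -1.3, -0.5]
opening: 1.002
grip_force: 0.0
```

```bash

python3 -m inch '[{"angular":[0,0,0],"travel":[0.0375,-0.005,0],"jaw":1},{"angular":[0,0,0],"travel":[0.0375,-0.005,0],"jaw":1},{"angular":[0,0,0],"travel":[0.0375,-0.005,0],"jaw":1},{"angular":[0,0,0],"travel":[0.0375,-0.005,0],"jaw":1},{"angular":[0,0,0],"travel":[0,0,0],"jaw":1}]'
python3 - <<'E'
from h import *
g=shot('wrist','wg')
a=[load(n)['frame'][:,:,::-1] for n in('wg','wrail')]
b=load('wpad')['frame'][:,:,::-1]
cv2.imwrite('pics/m1.png',np.hstack([cv2.resize(x,(400,300)) for x in a]))
im=g;hsv=cv2.cvtColor(im['frame'],cv2.COLOR_RGB2HSV)
print(proj(g,[[.46,.359,.101]]))
for nm,m in(('bright',(hsv[...,1]<40)&(hsv[...,2]>190)),('black',hsv[...,2]<60)):
    cs,_=cv2.findContours(m.astype(np.uint8),cv2.RETR_EXTERNAL,2)
    for k in sorted(cs,key=cv2.contourArea)[-4:]:
        r=cv2.minAreaRect(k);print(nm,cv2.contourArea(k),np.round(r[0]),r[1:],np.round(onz(im,r[0],.101 if nm=='black' else .069),4))
E
```

```text
t: 2.92
tool_pos: [0.4595, 0.3589, 0.4045]
ee_rot: [0.544, 0.839, 0.0, -0.001]
ft_force: [2.4, -0.7, 0.1]
opening: 0.999
grip_force: 0.0
[[258.00432286 181.96382975]]
bright 56.0 [ 95. 380.] ((6.0, 16.0), 90.0) [[0.3777 0.0158 0.069 ]]
bright 1121.5 [258. 215.] ((42.0, 37.0), 90.0) [[0.4777 0.3187 0.069 ]]
bright 2095.0 [259. 135.] ((42.4683837890625, 69.17176818847656), 1.6365768909454346) [[0.4458 0.3941 0.069 ]]
bright 7712.5 [434.  43.] ((86.0, 107.0), 90.0) [[0.5571 0.5385 0.069 ]]
black 0.0 [231. 336.] ((0.0, 0.0), 0.0) [[0.5034 0.1918 0.101 ]]
black 1119.5 [259. 178.] ((54.0, 22.0), 90.0) [[0.4593 0.3627 0.101 ]]
black 1781.5 [ 80. 126.] ((54.0, 35.0), 90.0) [[0.2976 0.3423 0.101 ]]
black 35104.0 [256. 314.] ((137.0, 511.0), 90.0) [[0.5158 0.2282 0.101 ]]
```

View pics/m1.png

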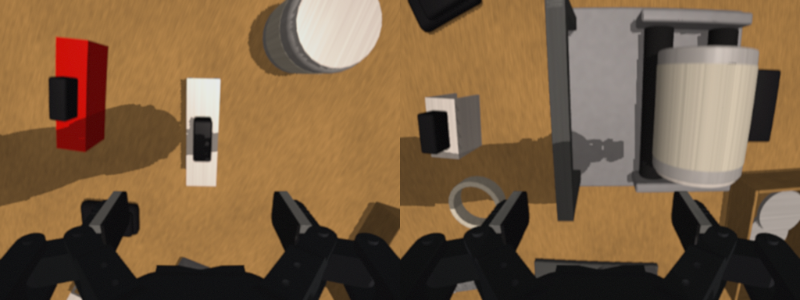

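The left half shows the long guard centred under the gripper at about (259,165) in the full picture and aligned with it. In the right half the rail runs between two posts on the near side of the roller, from about (198,10) to (212,270) in the full picture.

```bash
python3 - <<'E'
from h import *
g=load('wg');f=g['frame'];hsv=cv2.cvtColor(f,cv2.COLOR_RGB2HSV)
m=(hsv[...,1]<40)&(hsv[...,2]>190)
for c in (245,252,265,272):
    ys=np.where(m[90:250,c])[0]+90; print(c,ys.min(),ys.max(),end=' ; ')
for r in(105,130,210,230):
    xs=np.where(m[r,225:300])[0]+225; print('row',r,xs.min(),xs.max(),np.round(onz(g,[(xs.min()+xs.max())/2,r],.069),4))
y0=np.where(m[90:250,248])[0].min()+90;y1=np.where(m[90:250,248])[0].max()+90
e=onz(g,[[259,y0],[259,y1]],.069);print(e,np.linalg.norm(e[0]-e[1]),e.mean(0))
w=load('wrail');p=load('wpad')
a=cv2.resize(w['frame'][0:300,160:300,::-1],None,fx=2,fy=2,interpolation=cv2.INTER_CUBIC)
b=cv2.resize(p['frame'][60:360,130:390,::-1],None,fx=2,fy=2,interpolation=cv2.INTER_CUBIC)
cv2.imwrite('pics/m2.png',np.hstack([a,b]))
E
```

```text
245 100 235 ; 252 101 236 ; 265 101 236 ; 272 101 236 ; row 105 239 281 [[0.4349 0.4199 0.069 ]]
row 130 240 280 [[0.4445 0.3987 0.069 ]]
row 210 240 276 [[0.4759 0.3239 0.069 ]]
row 230 240 275 [[0.4846 0.3033 0.069 ]]
[[0.43258775 0.4228704  0.069     ]
 [0.48833265 0.29876418 0.069     ]] 0.13605089474136003 [0.4604602  0.36081729 0.069     ]
```

View pics/m2.png

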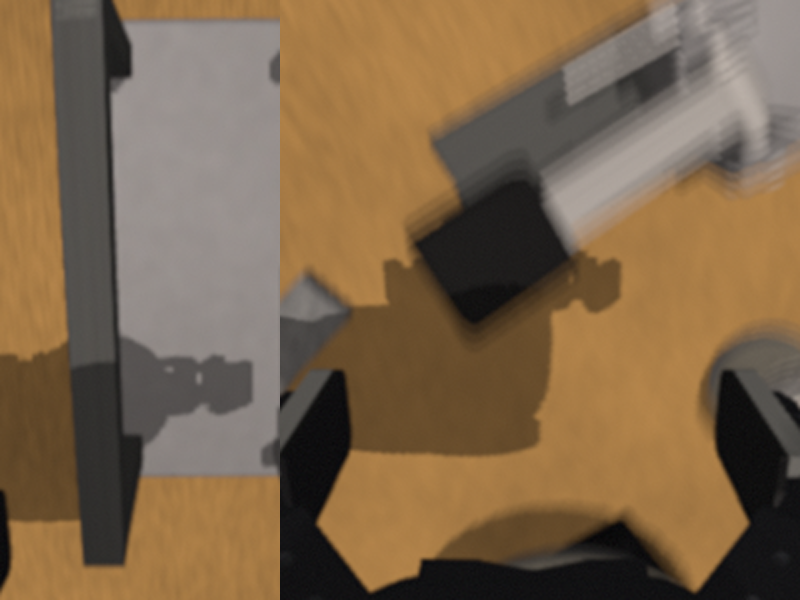

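The left half shows the dark rail top face from about full pixel (192,20) to (212,282), with post inner faces near full rows 45 and 217. The right half is slightly motion-blurred and shows the tread's black top centred near full pixel (376,186).

```bash
python3 - <<'E'
from h import *
w=load('wrail')
cr=lambda P:np.array(P)/2+[160,0]
L=onz(w,cr([[58,150],[66,300],[76,450]]),.14);Rr=onz(w,cr([[110,150],[115,300],[121,450]]),.14)
M=(L+Rr)/2;print('width',np.linalg.norm(L-Rr,axis=1));print(M)
d=M[0]-M[2];yaw=np.arctan2(d[1],d[0]);print('yaw',np.degrees(yaw))
P=onz(w,cr([[110,92],[122,435]]),.135);print('posts',P,np.linalg.norm(P[0]-P[1]),P.mean(0))
P2=onz(w,cr([[130,75],[142,435]]),.03);print('post feet',P2,np.linalg.norm(P2[0]-P2[1]),P2.mean(0))
E1=onz(w,cr([[104,565]]),.14);print('end',E1)
t=load('top0')
e=onz(t,[[228,172],[297,177]],.14);print('top-cam',e,e.mean(0),np.linalg.norm(e[0]-e[1]))
p=load('wpad');print('tread',onz(p,np.array([[492,250]])/2+[130-140,60],.163),p['position'])
E
```

```text
width [0.01837463 0.01831994 0.01804943]
[[ 0.55559298  0.04933824  0.14      ]
 [ 0.55303806 -0.00395029  0.14      ]
 [ 0.5503616  -0.06418748  0.14      ]]
yaw 87.36161754267957
posts [[ 0.56571695  0.06877207  0.135     ]
 [ 0.55962135 -0.06018965  0.135     ]] 0.12910569889116105 [0.56266915 0.00429121 0.135     ]
post feet [[ 0.56440092  0.09200499  0.03      ]
 [ 0.55654921 -0.10189218  0.03      ]] 0.19405607675775885 [ 0.56047506 -0.00494359  0.03      ]
end [[ 0.5474659  -0.11726959  0.14      ]]
top-cam [[ 0.51692704  0.09807237  0.14      ]
 [ 0.49760856 -0.11488603  0.14      ]] [ 0.5072678  -0.00840683  0.14      ] 0.21383285018241086
tread [[ 0.48339299 -0.3251525   0.163     ]] [ 0.52915723 -0.28331188  0.37301385]
```

```bash

python3 -m inch '[{"angular":[0,0,0],"travel":[0.0015,0.0015,0.04],"jaw":1},{"angular":[0,0,0],"travel":[0,0,0.04],"jaw":1},{"angular":[0,0,0],"travel":[0,0,0.04],"jaw":1},{"angular":[0,0,0],"travel":[0,0,0.025],"jaw":1},{"angular":[0,0,0],"travel":[0,0,0.018],"jaw":1}]' 60
python3 -m inch '[{"angular":[0,0,0],"travel":[0,0,0],"jaw":0},{"angular":[0,0,0],"travel":[0,0,0],"jaw":0},{"angular":[0,0,0],"travel":[0,0,0],"jaw":0},{"angular":[0,0,0],"travel":[0,0,0],"jaw":0},{"angular":[0,0,0],"travel":[0,0,0],"jaw":0}]' 60
```

```text
t: 3.38
tool_pos: [0.4625, 0.3547, 0.2382]
ee_rot: [0.547, 0.837, -0.002, -0.0]
ft_force: [-0.7, -0.2, 0.1]
opening: 1.002
grip_force: 0.0
t: 3.8
tool_pos: [0.4635, 0.3578, 0.2435]
ee_rot: [0.546, 0.838, 0.001, 0.001]
ft_force: [-0.5, -0.6, 0.4]
opening: 0.298
grip_force: 0.0
```

```bash

python3 -m inch '[{"angular":[0,0,0],"travel":[0,0,0],"jaw":0},{"angular":[0,0,0],"travel":[0,0,0],"jaw":0},{"angular":[0,0,0],"travel":[0,0,0],"jaw":0}]' 60
python3 -m inch '[{"angular":[0,0,0],"travel":[0,0,-0.03],"jaw":0},{"angular":[0,0,0],"travel":[0,0,-0.04],"jaw":0},{"angular":[0,0,0],"travel":[0,0,-0.04],"jaw":0},{"angular":[0,0,0],"travel":[0,0,-0.04],"jaw":0},{"angular":[0,0,0],"travel":[0,0,-0.04],"jaw":0}]'
python3 - <<'E'
from h import *
rd=np.radians(87.4);u=np.array([np.cos(rd),np.sin(rd),0]);m=np.array([.553,-.005,.14])
for n in('scene0','top0'):
    print(n,proj(load(n),[m,m+.114*u,m-.114*u]).round(1).tolist())
s=robot.read_state();print(s['tool_pos'],s['opening'],s['grip_force'],s['ft_force'])
c=load('scene0')['frame'][190:250,190:280,::-1];t=load('top0')['frame'][150:190,215:305,::-1]
c=cv2.resize(c,None,fx=4.4,fy=4.4);t=cv2.resize(t,None,fx=4.4,fy=6.6)
cv2.imwrite('pics/m3.png',np.hstack([c,t]))
E
```

```text
t: 4.05
tool_pos: [0.4632, 0.358, 0.2434]
ee_rot: [0.546, 0.838, 0.001, 0.001]
ft_force: [-0.4, -1.2, 5.8]
opening: 0.245
grip_force: 59.8
t: 4.47
tool_pos: [0.4619, 0.3573, 0.4336]
ee_rot: [0.546, 0.838, -0.0, -0.0]
ft_force: [1.6, 0.0, -3.5]
opening: 0.245
grip_force: 59.6
scene0 [[230.5, 211.5], [265.8, 226.3], [196.6, 197.2]]
top0 [[261.1, 160.0], [224.5, 159.0], [297.8, 161.0]]
[0.4618946  0.35731399 0.43362944] 0.24520276097262045 59.61535334587097 [ 1.58991608  0.0153696  -3.52103756]
```

View pics/m3.png

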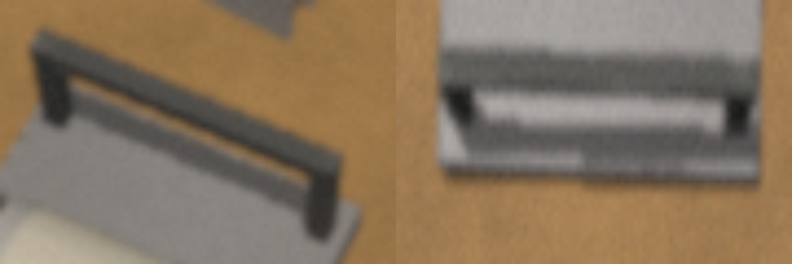

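The scene crop puts the rail ends at (199,199) and (266,226), and the top crop puts them at (225,160) and (297,160). Both agree with the wrist estimate to within a few mm: rail_mid ≈ (0.553, -0.003), yaw ≈ -2.6°. The guard is held, so I carry it over.

```bash

python3 -m inch '[{"angular":[0,0,0],"travel":[-0.0245,-0.004,0],"jaw":0},{"angular":[0,0,0],"travel":[-0.0245,-0.004,0],"jaw":0},{"angular":[0,0,0],"travel":[-0.0245,-0.004,0],"jaw":0},{"angular":[0,0,0],"travel":[-0.0245,-0.004,0],"jaw":0},{"angular":[0,0,0],"travel":[-0.0245,-0.004,0],"jaw":0}]'
python3 -m inch '[{"angular":[0,0,0],"travel":[-0.0245,-0.004,0],"jaw":0},{"angular":[0,0,0],"travel":[-0.0245,-0.004,0],"jaw":0},{"angular":[0,0,0],"travel":[-0.0245,-0.004,0],"jaw":0},{"angular":[0,0,0],"travel":[-0.0245,-0.004,0],"jaw":0},{"angular":[0,0,0],"travel":[-0.0245,-0.004,0],"jaw":0}]'
python3 -m inch '[{"angular":[0,0,0],"travel":[-0.0245,-0.004,0],"jaw":0},{"angular":[0,0,0],"travel":[-0.0245,-0.004,0],"jaw":0},{"angular":[0,0,0],"travel":[-0.0245,-0.004,0],"jaw":0},{"angular":[0,0,0],"travel":[-0.0245,-0.004,0],"jaw":0},{"angular":[0,0,0],"travel":[-0.0245,-0.004,0],"jaw":0}]'
python3 -m inch '[{"angular":[0,0,5.2],"travel":[0,0,0],"jaw":0},{"angular":[0,0,5.3],"travel":[0,0,0],"jaw":0},{"angular":[0,0,5.3],"travel":[0,0,0],"jaw":0},{"angular":[0,0,5.3],"travel":[0,0,0],"jaw":0},{"angular":[0,0,5.3],"travel":[0,0,0],"jaw":0}]'
python3 -m inch '[{"angular":[0,0,0],"travel":[0,0,0],"jaw":0},{"angular":[0,0,0],"travel":[0,0,0],"jaw":0}]'
python3 - <<'E'
from h import *
s=robot.read_state();Rt=R.from_quat(s['ee_rot']).as_matrix()
print(s['tool_pos'],np.degrees(np.arctan2(Rt[1,0],Rt[0,0])),'tool delta',Rt.T@(np.array([.553,-.003,s['tool_pos'][2]])-s['tool_pos']))
a=shot('wrist','w2')['frame'];b=shot('scene','s2')['frame']
cv2.imwrite('pics/m4.png',np.hstack([cv2.resize(a[:,:,::-1],(400,300)),cv2.resize(b[150:270,170:330,::-1],(400,300),interpolation=cv2.INTER_CUBIC)]))
E
```

```text
t: 4.88
tool_pos: [0.4935, 0.2364, 0.4318]
ee_rot: [0.546, 0.838, -0.0, -0.0]
ft_force: [1.2, -0.3, -4.0]
opening: 0.252
grip_force: 59.6
t: 5.3
tool_pos: [0.5247, 0.1162, 0.4317]
ee_rot: [0.546, 0.838, -0.0, -0.0]
ft_force: [0.6, 0.2, -2.2]
opening: 0.251
grip_force: 59.6
t: 5.72
tool_pos: [0.5559, -0.0039, 0.4317]
ee_rot: [0.546, 0.838, -0.0, -0.0]
ft_force: [-0.1, 0.2, -2.9]
opening: 0.246
grip_force: 59.6
t: 6.13
tool_pos: [0.5558, -0.0029, 0.4316]
ee_rot: [0.724, 0.689, -0.0, -0.0]
ft_force: [0.8, 0.6, -3.1]
opening: 0.245
grip_force: 59.6
t: 6.3
tool_pos: [0.5558, -0.0027, 0.4317]
ee_rot: [0.722, 0.692, -0.0, -0.0]
ft_force: [0.1, -0.8, -3.2]
opening: 0.251
grip_force: 59.6
[ 0.5558199  -0.00273221  0.43165183] 87.57526890535435 tool delta [-3.86852190e-04 -2.80604746e-03  9.43763243e-07]
```

View pics/m4.png

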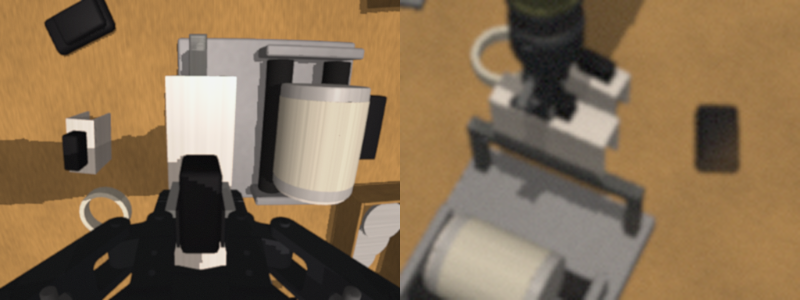

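The guard is held level just above the rail. In the wrist preview the far end of the rail shows at (197,50), nearly in line with the guard centre at x≈201. I use that to check the cross offset, then lower.

```bash
python3 - <<'E'
from h import *
w=load('w2');g=w['frame'];s=robot.read_state();Rt=R.from_quat(s['ee_rot']).as_matrix()
gr=cv2.cvtColor(g,cv2.COLOR_RGB2GRAY).astype(int)
for r in(55,70,85): print(r,gr[r,225:285:2].tolist())
for uv in([252.8,55],[252.8,85]):
    p=onz(w,uv,.14)[0];print(p,'tool',Rt.T@(p-s['tool_pos']))
# guard edges at z of bridge
hsv=cv2.cvtColor(g,cv2.COLOR_RGB2HSV);m=(hsv[...,1]<40)&(hsv[...,2]>190)
for r in(105,130,160):
    xs=np.where(m[r,190:320])[0]+190;p=onz(w,[(xs.min()+xs.max())/2,r],.0+.257)[0];print(r,xs.min(),xs.max(),Rt.T@(p-s['tool_pos']))
E
```

```text
55 [138, 110, 151, 177, 179, 178, 178, 178, 155, 108, 125, 125, 126, 129, 139, 148, 151, 147, 130, 105, 149, 178, 176, 175, 173, 173, 173, 175, 177, 178]
70 [141, 106, 136, 159, 123, 102, 104, 105, 93, 99, 102, 101, 101, 102, 102, 105, 104, 104, 104, 105, 154, 177, 176, 176, 177, 176, 176, 176, 175, 174]
85 [142, 118, 134, 172, 123, 102, 104, 104, 96, 98, 103, 101, 101, 102, 101, 103, 103, 102, 102, 100, 149, 177, 176, 176, 177, 179, 178, 177, 178, 176]
[0.5565411 0.1009793 0.14     ] tool [ 0.1036689  -0.00376777  0.29169398]
[0.55554335 0.07852693 0.14      ] tool [ 0.08119439 -0.00380309  0.2916939 ]
105 212 302 [ 0.06944924 -0.00075286  0.17469339]
130 213 301 [ 0.0584912  -0.00073668  0.17469334]
160 214 300 [ 0.04477513 -0.00071577  0.17469329]
```

```bash

python3 -m inch '[{"angular":[0,0,0],"travel":[-0.001,-0.003,0],"jaw":0},{"angular":[0,0,0],"travel":[0,0,0.025],"jaw":0},{"angular":[0,0,0],"travel":[0,0,0.025],"jaw":0},{"angular":[0,0,0],"travel":[0,0,0],"jaw":0}]'
python3 -m inch '[{"angular":[0,0,0],"travel":[0,0,0.02],"jaw":0},{"angular":[0,0,0],"travel":[0,0,0.02],"jaw":0},{"angular":[0,0,0],"travel":[0,0,0.014],"jaw":0},{"angular":[0,0,0],"travel":[0,0,0.006],"jaw":0},{"angular":[0,0,0],"travel":[0,0,0],"jaw":0}]'
```

```text
t: 6.73
tool_pos: [0.551, -0.0037, 0.3774]
ee_rot: [0.723, 0.691, -0.003, -0.002]
ft_force: [-1.4, 0.2, -3.5]
opening: 0.247
grip_force: 59.9
t: 7.15
tool_pos: [0.5525, -0.0037, 0.3211]
ee_rot: [0.723, 0.691, -0.001, -0.001]
ft_force: [-1.1, -0.1, -2.7]
opening: 0.254
grip_force: 59.8
```

```bash

python3 -m inch '[{"angular":[0,0,0],"travel":[0,0,0.002],"jaw":0},{"angular":[0,0,0],"travel":[0,0,0],"jaw":0},{"angular":[0,0,0],"travel":[0,0,0.001],"jaw":0},{"angular":[0,0,0],"travel":[0,0,0],"jaw":0}]'
```

```text
t: 7.48
tool_pos: [0.5533, -0.0037, 0.3195]
ee_rot: [0.723, 0.691, 0.0, 0.0]
ft_force: [0.6, 0.1, -3.0]
opening: 0.248
grip_force: 59.8
```

```bash

python3 -m inch '[{"angular":[0,0,0],"travel":[0,0,0],"jaw":0.35},{"angular":[0,0,0],"travel":[0,0,0],"jaw":0.5},{"angular":[0,0,0],"travel":[0,0,0],"jaw":0.7},{"angular":[0,0,0],"travel":[0,0,0],"jaw":0.8},{"angular":[0,0,0],"travel":[0,0,0],"jaw":0.8}]'
python3 -m inch '[{"angular":[0,0,0],"travel":[0,0,-0.005],"jaw":0.8},{"angular":[0,0,0],"travel":[0,0,-0.02],"jaw":0.8},{"angular":[0,0,0],"travel":[0,0,-0.035],"jaw":0.8},{"angular":[0,0,0],"travel":[0,0,-0.04],"jaw":0.8},{"angular":[0,0,0],"travel":[0,0,-0.02],"jaw":0.8}]'
python3 -m inch '[{"angular":[0,0,0],"travel":[-0.02,0,0],"jaw":0},{"angular":[0,0,0],"travel":[-0.04,0,0],"jaw":0},{"angular":[0,0,0],"travel":[-0.04,0,0],"jaw":0},{"angular":[0,0,0],"travel":[-0.04,0,0],"jaw":0},{"angular":[0,0,0],"travel":[-0.02,0,0],"jaw":0}]'
python3 - <<'E'
from h import *
a=shot('wrist','w3')['frame'];b=shot('scene','s3')['frame']
cv2.imwrite('pics/m5.png',np.hstack([cv2.resize(a[:,:,::-1],(400,300)),cv2.resize(b[150:270,170:330,::-1],(400,300),interpolation=cv2.INTER_CUBIC)]))
E
```

```text
t: 7.9
tool_pos: [0.5531, -0.0037, 0.3189]
ee_rot: [0.723, 0.691, 0.0, 0.0]
ft_force: [-0.5, -0.8, 0.1]
opening: 0.801
grip_force: 0.0
t: 8.32
tool_pos: [0.5534, -0.0037, 0.4435]
ee_rot: [0.723, 0.691, 0.002, 0.002]
ft_force: [0.5, -0.3, 0.1]
opening: 0.803
grip_force: 0.0
t: 8.73
tool_pos: [0.5453, -0.167, 0.4392]
ee_rot: [0.724, 0.69, -0.0, 0.001]
ft_force: [-0.6, 0.8, -0.8]
opening: 0.088
grip_force: 0.0
```

View pics/m5.png

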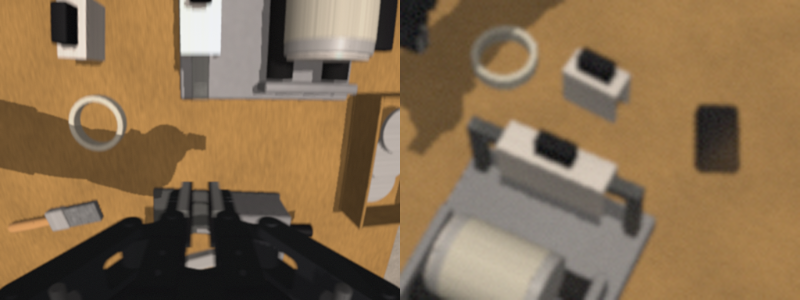

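The guard hangs astride the rail between the posts with the gripper clear. Next I move a little past the tread, so the camera sees it in front of the fingers.

```bash

python3 -m inch '[{"angular":[0,0,0],"travel":[-0.037,-0.009,0],"jaw":0},{"angular":[0,0,0],"travel":[-0.037,-0.009,0],"jaw":0},{"angular":[0,0,0],"travel":[-0.037,-0.009,0],"jaw":0},{"angular":[0,0,0],"travel":[-0.037,-0.009,0],"jaw":0},{"angular":[0,0,0],"travel":[-0.037,-0.01,0],"jaw":0}]'
python3 -m inch '[{"angular":[0,0,0],"travel":[-0.035,-0.01,0],"jaw":0},{"angular":[0,0,0],"travel":[0,0,0],"jaw":0},{"angular":[0,0,0],"travel":[0,0,0],"jaw":0}]'
python3 - <<'E'
from h import *
w=shot('wrist','w4');a=w['frame']
cv2.imwrite('pics/w4v.png',cv2.resize(a[40:300,150:450,::-1],None,fx=2,fy=2,interpolation=cv2.INTER_CUBIC))
hsv=cv2.cvtColor(a,cv2.COLOR_RGB2HSV)
cs,_=cv2.findContours((hsv[...,2]<60).astype(np.uint8),cv2.RETR_EXTERNAL,2)
for k in sorted(cs,key=cv2.contourArea)[-4:]: r=cv2.minAreaRect(k);print(cv2.contourArea(k),r,onz(w,r[0],.163))
print(proj(w,[[.481,-.326,.163]]))
E
```

```text
t: 9.25
tool_pos: [0.4913, -0.3469, 0.4392]
ee_rot: [0.722, 0.691, 0.0, 0.0]
ft_force: [1.5, 0.3, 0.6]
opening: -0.0
grip_force: 0.0
t: 9.5
tool_pos: [0.4795, -0.3817, 0.4386]
ee_rot: [0.724, 0.69, 0.0, -0.0]
ft_force: [0.4, 0.6, 0.4]
opening: -0.001
grip_force: 0.0
182.5 ((327.7726135253906, 100.16027069091797), (14.446500778198242, 21.72209358215332), 6.009006023406982) [[ 0.53553578 -0.31403778  0.163     ]]
511.0 ((457.37310791015625, 128.7766571044922), (31.633689880371094, 18.59547996520996), 4.085616588592529) [[ 0.64021013 -0.33879858  0.163     ]]
3304.5 ((254.5, 124.5), (57.0, 63.0), 90.0) [[ 0.47969699 -0.32975128  0.163     ]]
38162.5 ((256.0, 308.5), (149.0, 506.0), 90.0) [[ 0.4729279  -0.49609256  0.163     ]]
[[255.97430649 119.43322435]]
```

View pics/w4v.png

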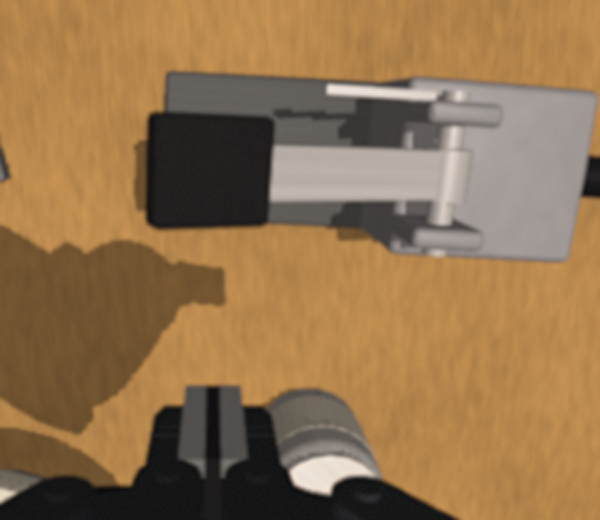

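The tread's black top is centred at full pixel (254,124), with the paddle running to image right towards the hinge and the index finger just above it. The tread middle is about (0.480, -0.329) released and will be about (0.468, -0.329) when level, so I press at x≈0.473.

```bash

python3 -m inch '[{"angular":[0,0,0],"travel":[0.026,-0.0045,0],"jaw":0},{"angular":[0,0,0],"travel":[0.026,-0.0045,0],"jaw":0},{"angular":[0,0,0],"travel":[0,0,0.03],"jaw":0},{"angular":[0,0,0],"travel":[0,0,0.03],"jaw":0},{"angular":[0,0,0],"travel":[0,0,0.02],"jaw":0}]'
python3 -m inch '[{"angular":[0,0,0],"travel":[0,0,0.005],"jaw":0},{"angular":[0,0,0],"travel":[0,0,0.005],"jaw":0},{"angular":[0,0,0],"travel":[0,0,0.005],"jaw":0},{"angular":[0,0,0],"travel":[0,0,0.005],"jaw":0},{"angular":[0,0,0],"travel":[0,0,0.003],"jaw":0}]'
```

```text
t: 9.97
tool_pos: [0.4736, -0.3255, 0.3572]
ee_rot: [0.722, 0.692, 0.0, -0.001]
ft_force: [-0.0, 0.1, -0.5]
opening: 0.001
grip_force: 0.0
t: 10.38
tool_pos: [0.4738, -0.3285, 0.3366]
ee_rot: [0.723, 0.691, 0.0, 0.001]
ft_force: [-1.2, 1.2, 2.9]
opening: -0.003
grip_force: 1.2
```

Contact came where expected (about 3 N). I press on gently to a TCP height of about 0.292.

```bash

python3 -m inch '[{"angular":[0,0,0],"travel":[0,0,0.005],"jaw":0},{"angular":[0,0,0],"travel":[0,0,0.005],"jaw":0},{"angular":[0,0,0],"travel":[0,0,0.005],"jaw":0},{"angular":[0,0,0],"travel":[0,0,0.005],"jaw":0},{"angular":[0,0,0],"travel":[0,0,0.005],"jaw":0}]'
python3 -m inch '[{"angular":[0,0,0],"travel":[0,0,0.005],"jaw":0},{"angular":[0,0,0],"travel":[0,0,0.005],"jaw":0},{"angular":[0,0,0],"travel":[0,0,0.005],"jaw":0},{"angular":[0,0,0],"travel":[0,0,0.002],"jaw":0},{"angular":[0,0,0],"travel":[0,0,0],"jaw":0}]'
python3 - <<'E'
from h import *
s=robot.read_state();print(s['tool_pos'],s['ft_force'])
a=shot('wrist','w5')['frame'];b=shot('scene','s5')['frame']
cv2.imwrite('pics/m6.png',np.hstack([cv2.resize(a[40:310,150:420,::-1],(400,400)),cv2.resize(b[130:270,90:230,::-1],(400,400),interpolation=cv2.INTER_CUBIC)]))
E
```

```text
t: 10.8
tool_pos: [0.473, -0.3286, 0.3103]
ee_rot: [0.723, 0.691, -0.0, -0.0]
ft_force: [-2.3, 0.4, 4.2]
opening: -0.003
grip_force: 2.1
t: 11.22
tool_pos: [0.4729, -0.3284, 0.293]
ee_rot: [0.723, 0.691, -0.0, -0.001]
ft_force: [-3.6, -0.2, 5.2]
opening: -0.003
grip_force: 2.4
[ 0.47288374 -0.32842839  0.29298781] [-3.56688312 -0.17484829  5.22485539]
```

View pics/m6.png

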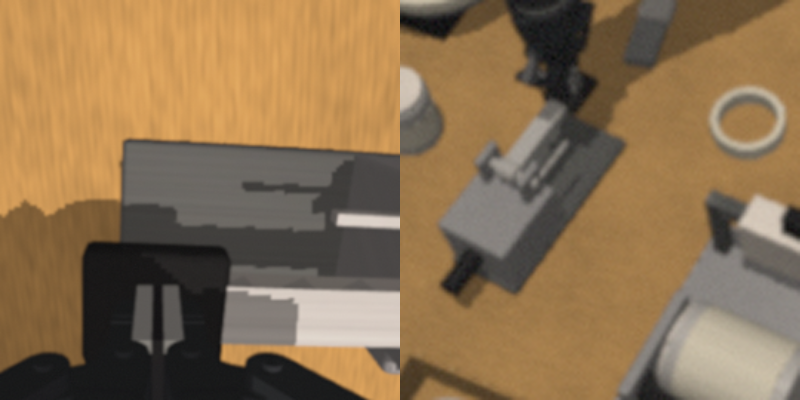

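The tips sit on the middle of the tread and the paddle looks parallel to the index finger. Tip height is 0.120 m against 0.117 m for level. I go 2 mm further, then hold.

```bash
H='x'
python3 -m inch '[{"angular":[0,0,0],"travel":[0,0,0.001],"jaw":0},{"angular":[0,0,0],"travel":[0,0,0.001],"jaw":0},{"angular":[0,0,0],"travel":[0,0,0],"jaw":0},{"angular":[0,0,0],"travel":[0,0,0],"jaw":0},{"angular":[0,0,0],"travel":[0,0,0],"jaw":0}]'
for i in 1 2 3 4 5 6 7 8 9; do python3 -m inch '[{"angular":[0,0,0],"travel":[0,0,0],"jaw":0},{"angular":[0,0,0],"travel":[0,0,0],"jaw":0},{"angular":[0,0,0],"travel":[0,0,0],"jaw":0},{"angular":[0,0,0],"travel":[0,0,0],"jaw":0},{"angular":[0,0,0],"travel":[0,0,0],"jaw":0}]' | egrep '^t:|pos|ft'; done
python3 -c "
from h import *
b=shot('scene','s6')['frame'];a=load('s3')['frame'];d=cv2.absdiff(a,b)[185:250,190:275];print('guard region diff',d.mean(),d.max())
b=shot('wrist','w6')['frame'];print(cv2.absdiff(b,load('w5')['frame']).mean())"
```

```text
t: 11.73
tool_pos: [0.4731, -0.3284, 0.2919]
ee_rot: [0.723, 0.691, -0.0, -0.0]
ft_force: [-3.0, 0.3, 5.0]
opening: -0.001
grip_force: 2.5
t: 12.15
tool_pos: [0.4731, -0.3284, 0.292]
ft_force: [-4.6, 0.2, 5.5]
t: 12.57
tool_pos: [0.4731, -0.3284, 0.292]
ft_force: [-3.8, -0.1, 5.1]
t: 12.98
tool_pos: [0.4731, -0.3284, 0.292]
ft_force: [-3.5, 0.7, 4.8]
t: 13.4
tool_pos: [0.4731, -0.3284, 0.2919]
ft_force: [-3.5, 0.1, 5.0]
t: 13.82
tool_pos: [0.4731, -0.3284, 0.292]
ft_force: [-4.3, 0.5, 5.7]
t: 14.23
tool_pos: [0.4731, -0.3284, 0.292]
ft_force: [-3.6, -0.5, 5.1]
t: 14.65
tool_pos: [0.4731, -0.3284, 0.292]
ft_force: [-3.9, 0.2, 5.4]
t: 15.07
tool_pos: [0.4731, -0.3284, 0.292]
ft_force: [-3.9, 0.6, 5.3]
t: 15.48
tool_pos: [0.4732, -0.3284, 0.292]
ft_force: [-3.9, -0.1, 4.3]
guard region diff 2.4563499245852185 64
2.027586195203993
```

```bash
python3 -c "
from workcell import robot
print(robot.close_job())"
```

```text
the job is handed in; nothing more can be done
None
```

I hung the long guard on the rail and let go. I then held the paddle at about level (5 N on the tread) for about 4 s and handed the job in at about t = 15.5 s, still holding it; the hand-in returned no verdict.

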